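# Work the stuck wedge out of the orange clamp

### The job

A red-topped wooden wedge is stuck in the small orange clamp, whose two stiff jaws hook into notches in its sides. Work it loose by pulling it sideways against one jaw and then the other until both jaws have given way, draw it straight up, and stand it foot down in the grey caddy. Leave the wedge in the blue clamp where it is.

Things in the scene. Friction and masses are not known exactly. Their poses are not given: they have to be found in the camera images.
- stuck_wedge_mid (a point): Centre, half-way up, of the red-topped beech wedge upright in the orange clamp: 110 mm tall, foot 55 mm below this point, 38 mm wide along its y (towards the jaws), tapering along x from 14 mm (foot) to 31 mm (top); z up; 80 g. Notches 7 mm deep in both y sides, 15 to 38 mm above the foot's underside, take the jaws' lips. Grip the flat y sides, 10 to 35 mm above this point.
- orange_clamp: Fixed clamp, 84 (x) by 136 mm (y), same yaw as the wedge; origin under its centre; pocket floor at 14 mm, jaw tops at 41 mm. In it the wedge moves only along y; it has 4 mm of play upward: lift 2 mm so the foot does not drag. About 4 N pushes a jaw outward; it stays. The foot comes up only once both jaws together have given 14 mm (each up to 10) and it is midway; it clears them 30 mm up.
- orange_clamp_left_jaw (a joint): How far the orange clamp's jaw on the wedge's +y side has been pushed outward, 0 (hooked into the wedge, as at the start) to 0.010 m (its stop).
- orange_clamp_right_jaw (a joint): The same for the jaw on the wedge's -y side: 0 to 0.010 m outward, along the wedge's -y.
- caddy_in (a point): Centre of the inner floor of the grey open-topped caddy, 4 mm above the table. Caddy: fixed, outside 56 mm (x) by 78 mm (y) by 50 mm high, inside 48 mm by 70 mm and 46 mm deep, so the wedge goes in with its y along the caddy's y and may lean a little on a wall.
- other_wedge_mid (a point): Centre, half-way up, of the identical wedge in the identical blue clamp. A bystander: leave it.
Mind the look-alikes: they are no part of the job. Leave any turquoise look-alike of the part that bears stuck_wedge_mid alone. Of the things that look like the orange_clamp, take the one that is farthest to the robot's right at the start.

How it is judged:
On the way:
1. both jaws of the orange clamp have been pushed back (value of joint each of orange_clamp_left_jaw, orange_clamp_right_jaw above 0.003 m), for 0.1 s.
At the end, for the whole second after the job is handed in: The wedge from the orange clamp stands foot down in the grey caddy, on its floor (its centre within 40 mm of the caddy's centre along x, 35 mm along y, and 30 to 75 mm above the caddy floor), leaning less than 40 degrees; the blue clamp's wedge is within 20 mm of where it was (x of stuck_wedge_mid in the frame of caddy_in between -0.04 and 0.04 m and y of stuck_wedge_mid in the frame of caddy_in between -0.035 and 0.035 m and z of stuck_wedge_mid in the frame of caddy_in between 0.03 and 0.075 m and angle between stuck_wedge_mid's own z axis and vertical below 0.7 rad and distance of other_wedge_mid from where it was at the start of the episode below 0.02 m); the robot touches nothing.
It fails at once if the wedge in the blue clamp is moved by more than 20 mm (distance of other_wedge_mid from where it was at the start of the episode above 0.02 m).
It also fails if it takes over 48 s, if anything falls off the work surface, if the arm or the gripper's body presses on something with over 40 N, if the wrist force passes 120 N, or if a joint passes its speed limit or range.

### The arm

A 6-joint arm with a two-finger parallel gripper is mounted at the origin on the work surface. World frame = base frame: x ahead of the robot, y to its left, z up, the work surface at z = 0. Lengths are in m, angles in rad, forces in N, time in s.
With the tool pointing down it reaches from about 0.375 to 0.9 m from the base axis. Payload 3.1 kg.
Tool frame: the origin (TCP) lies at the very end of the fingers, on their centre line; the grasp point (between the pads) lies 19 mm behind it (manip.pinch_z is the distance from the TCP to the grasp point, in m); z points along the fingers, y is the direction in which the jaws open and shut (so a half turn about z gives the same grasp; the last joint's range is limited). The gripper opens to 85 mm and grips with 20 to 120 N. Pads are 22 mm wide; open, the fingers measure 114 mm over their backs; the gripper's body (76 mm by 85 mm) begins 54 mm behind the grasp point. The pads swing forward as they close: fully open they stand 13 mm farther back than shut.
Start: joints at [1.165, 0.527, 1.433, -0, 1.181, -0.178], TCP at [0.141, 0.609, 0.231] pointing down, gripper open.
Joint ranges: [-3.08, 3.08], [-0.75, 2.2], [0.22, 2.44], [-1.43, 4.57], [0, 2.65], [-2.85, 2.85]. Speed limits (rad/s): [2.79, 2.79, 3.14, 3.14, 3.14, 3.14].

### API

Orientations are given as a unit quaternion [x, y, z, w].
In Python, from station import manip gives the robot as it stands.
- The arm moves only by the tool drive_tool, never from a script. Its argument "increments" is a list of rows, each a list of 7 numbers: the closure in counts, from 0 (fully open) to 255 (shut), then the shift along the tool's x, y, z in cm, then the turn, a rotation vector about the tool's x, y, z in rad. A call has 1 to 20 rows; each row is the pose to reach, as a shift and turn from the pose commanded when the call began, along the tool's axes at that moment; what a row does not reach only later rows make up. A row lasts 1/10 s, in which the tool goes at most 50 mm and 8.59 degrees, less where a joint would pass 70% of its speed; a pose out of reach is approached as far as the arm can. A call with a gripper value outside its range is refused whole. The fingers move at their own pace and stop on an object; "force" is the grip in N (left out, the last holds). Time passes only in rows, so rows that repeat a pose let the fingers close. It gives the time, the measured TCP pose, the force and the opening at its end, in the units of the state.
- manip.sense(): the state, without advancing time (a new reading comes with each control period).
- manip.snapshot(name): name is "scene" or "side" or "wrist"; returns the picture (420x560x3 uint8, red, green, blue); there is no depth.
- manip.camera_model(name): a dict with "mtx" (3x3 intrinsics, pixels), "cam_to_world" (4x4, takes a point from camera to world coordinates). Camera axes: x right, y down, z forward; pixel columns grow to the right and rows downward; lengths in m; the calibration is good to about 2 mm. The wrist camera is an equidistant fisheye: a pixel r from the principal point sees the ray r / f radians off the axis. A picture is of the moment at which its call begins: read the wrist's pose just before it. camera_model takes no time and is no camera call; for the wrist camera it gives the pose at the moment of the call.
- manip.sign_off(): hands the job in, once; it reports no verdict.
The state is a dict: "t": time; "q": joint angles; "qd": joint speeds; "tau": joint torques, N m; "tcp_pos": TCP position; "tool_rot": TCP orientation; "force": force on the tool from outside, world axes, zero at the start; "ft_torque": the same for the moment, N m; "finger_gap": opening from 0.0 (shut) to 1.0 (fully open).
Only numpy, scipy, OpenCV 4.12 (cv2) and the standard library are available. Lean on these libraries where they do the work, as an engineer would, in place of code of your own. Each camera call takes 0.05 s, during which the arm holds its last target. There are 200 camera calls.

## Working session

There is one attempt and no reset: what is moved stays moved. The work goes in short steps, Python scripts to look and compute and a tool call to move; the robot and the scene stay as the last step left them, time stands still between calls to the robot, and variables do not carry over. Pictures are saved under pics/ and viewed, about 8 in all and at most 12, crops included, and the job is handed in when it is done.

Besides the shell and the picture viewer there is one more tool, called after ">>>" in YAML: its name, and indented under it one key for each argument. drive_tool: Moves the arm, as the interface text tells. Its arguments: {"type":"object","properties":{"increments":{"type":"array","items":{"type":"array","items":{"type":"number"}}},"force":{"type":"number"}},"required":["increments"]}

```bash
mkdir -p pics; ls
python3 - <<'E'
from station import manip
import cv2,numpy as np
s=manip.sense();print(s)
for n in("scene","side"):
    im=manip.snapshot(n);cv2.imwrite(f"pics/{n}0.png",im[...,::-1]);m=manip.camera_model(n);print(n,np.round(m["mtx"],1).tolist(),np.round(m["cam_to_world"],3).tolist())
a=np.hstack([cv2.imread("pics/scene0.png")]);
E
```

```text
pics
{'t': 0.0, 'q': array([ 1.16447655e+00,  5.28462699e-01,  1.43392708e+00, -2.02356089e-05,
        1.18141428e+00, -1.78504730e-01]), 'qd': array([ 4.23489629e-04,  5.07518132e-04, -4.64706787e-04, -7.13585733e-04,
        1.80768427e-03,  2.27351608e-05]), 'tau': array([-4.34503672e-04, -4.42351162e+01, -1.78022754e+01, -3.43711836e-04,
        8.79503670e-03, -2.06964216e-06]), 'tcp_pos': array([0.14084061, 0.60817036, 0.23032788]), 'tool_rot': array([ 1.13657464e-01,  9.93519380e-01, -1.06146261e-03, -3.09773625e-04]), 'force': array([1.08246608, 0.58585714, 0.25100918]), 'ft_torque': array([0.0584159 , 0.03443497, 0.01791685]), 'finger_gap': 0.9974700867513513}
scene [[446.9, 0.0, 279.0], [0.0, 446.9, 210.5], [0.0, 0.0, 1.0]] [[0.161, 0.582, -0.797, 1.264], [0.987, -0.088, 0.135, -0.129], [0.008, -0.809, -0.588, 0.69], [0.0, 0.0, 0.0, 1.0]]
side [[477.3, 0.0, 282.8], [0.0, 477.3, 209.2], [0.0, 0.0, 1.0]] [[0.794, -0.457, 0.402, 0.005], [-0.609, -0.59, 0.53, -0.564], [-0.005, -0.665, -0.747, 0.877], [0.0, 0.0, 0.0, 1.0]]
```

View pics/scene0.png

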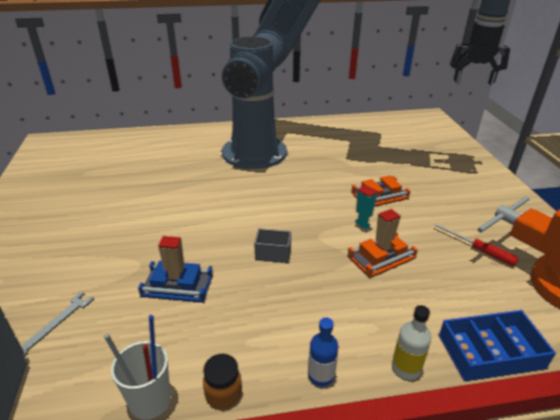

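View pics/side0.png

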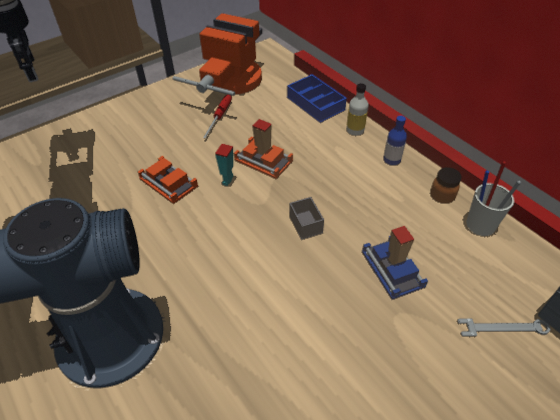

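The scene view shows the stuck wedge (red top at about (388,215)) in the orange clamp at (382,252). There is an empty orange clamp at (380,190), a turquoise wedge at (366,207), the caddy at (273,246) and the blue clamp at (177,280). In the side view the same things are at (262,125), (168,178), (225,165), (306,218) and (395,265).

```bash
cat > h.py <<'E'
import cv2,numpy as np
from station import manip
def ray(n,p):
    m=manip.camera_model(n);T=m["cam_to_world"];d=np.linalg.inv(m["mtx"])@np.array([p[0],p[1],1.]);return T[:3,3],T[:3,:3]@d
def onz(n,p,z):
    o,d=ray(n,p);return o+d*(z-o[2])/d[2]
def tri(p,q):
    A=[];b=[]
    for n,x in(("scene",p),("side",q)):
        o,d=ray(n,x);d/=np.linalg.norm(d);M=np.eye(3)-np.outer(d,d);A.append(M);b.append(M@o)
    return np.linalg.solve(sum(A),sum(b))
def comps(mask,mn=20):
    n,l,s,c=cv2.connectedComponentsWithStats(mask.astype(np.uint8))
    return [(s[i,4],c[i].round(1).tolist(),s[i,:4].tolist()) for i in range(1,n) if s[i,4]>=mn]
E
python3 - <<'E'
from h import *
boxes={"scene":{"st":(370,200,410,235),"bl":(150,230,195,255),"cad":(245,222,300,268),"clamp":(343,228,420,276),"e":(345,172,415,206)},
"side":{"st":(248,115,280,140),"bl":(385,222,420,248),"cad":(284,192,330,242),"clamp":(230,135,298,180),"e":(135,150,200,203)}}
C={}
for n in boxes:
    im=cv2.imread(f"pics/{n}0.png");h=cv2.cvtColor(im,cv2.COLOR_BGR2HSV);H,S,V=[h[...,i].astype(int) for i in range(3)]
    red=((H<4)|(H>172))&(S>170)&(V>100); org=(H>=4)&(H<14)&(S>190)&(V>110); grey=(S<70)&(V<140)
    def box(m,b):
        o=np.zeros_like(m);x0,y0,x1,y1=b;o[y0:y1,x0:x1]=m[y0:y1,x0:x1];return o
    for k in("st","bl"):
        c=max(comps(box(red,boxes[n][k]),5));print(n,k,c);C[n,k]=c[1]
    for k,m in(("cad",grey),("clamp",org),("e",org)):
        mm=box(m,boxes[n][k]);print(n,k,comps(mm,15));
        ys,xs=np.nonzero(mm);P=np.array([onz(n,p,.05 if k=="cad" else .02)[:2] for p in zip(xs,ys)],np.float32)
        print("  rect",cv2.minAreaRect(P*1000))
    b=boxes[n]
    a=[cv2.resize(im[y0:y1,x0:x1],(390,290),interpolation=cv2.INTER_CUBIC) for x0,y0,x1,y1 in (b["clamp"],b["cad"])]
    C[n,"crop"]=np.hstack(a)
cv2.imwrite("pics/crop0.png",np.vstack([C["scene","crop"],C["side","crop"]]))
for k in("st","bl"):print(k,tri(C["scene",k],C["side",k]).round(4),onz("scene",C["scene",k],.124),onz("side",C["side",k],.124))
E
```

```text
scene st (np.int32(131), [388.9, 215.3], [380, 210, 19, 11])
scene bl (np.int32(174), [169.5, 242.0], [160, 237, 20, 11])
scene cad [(np.int32(1082), [272.4, 245.2], [254, 229, 37, 34])]
  rect ((519.4508056640625, -18.754127502441406), (80.12696838378906, 105.89653778076172), 74.76126098632812)
scene clamp [(np.int32(142), [398.0, 243.6], [391, 234, 16, 17]), (np.int32(273), [373.5, 249.2], [361, 240, 26, 19]), (np.int32(160), [392.3, 264.9], [371, 255, 44, 21]), (np.int32(47), [358.9, 264.7], [351, 257, 16, 15]), (np.int32(17), [369.0, 267.1], [367, 265, 5, 5])]
  rect ((547.6587524414062, 229.96200561523438), (98.5427474975586, 150.38299560546875), 19.881521224975586)
scene e [(np.int32(156), [390.7, 182.0], [381, 176, 20, 13]), (np.int32(127), [372.2, 185.3], [363, 180, 19, 12]), (np.int32(98), [390.6, 199.8], [376, 195, 32, 10])]
  rect ((303.209228515625, 310.41412353515625), (113.52920532226562, 149.31143188476562), 11.44476318359375)
side st (np.int32(105), [261.6, 124.5], [253, 120, 18, 10])
side bl (np.int32(196), [402.5, 234.4], [393, 227, 20, 16])
side cad [(np.int32(1039), [306.2, 217.5], [289, 197, 35, 43])]Traceback (most recent call last):
  File "<stdin>", line 14, in <module>
  File "h.py", line 6, in onz
    o,d=ray(n,p);return o+d*(z-o[2])/d[2]
        ~~~^^^^^
  File "h.py", line 4, in ray
    m=manip.camera_model(n);T=m["cam_to_world"];d=np.linalg.inv(m["mtx"])@np.array([p[0],p[1],1.]);return T[:3,3],T[:3,:3]@d
ValueError: time passes only in moves, steps and waits
```

```bash
sed -i 's/m=manip.camera_model(n);T/m=CM[n];T/; 2a CM={n:manip.camera_model(n) for n in ("scene","side")}' h.py
python3 - <<'E'
from h import *
print("st",tri([388.9,215.3],[261.6,124.5]).round(4),"bl",tri([169.5,242],[402.5,234.4]).round(4))
print("clamp-e",onz("scene",[380,190],.02).round(3),"cad",tri([272.4,240],[306.2,213]).round(3))
a=[]
for n,bs in(("scene",((343,205,420,276),(240,215,310,275))),("side",((230,110,298,180),(276,187,340,247)))):
    im=cv2.imread(f"pics/{n}0.png")
    a.append(np.hstack([cv2.resize(im[y0:y1,x0:x1],None,fx=4.1,fy=4.1,interpolation=cv2.INTER_CUBIC)[:245,:262] if 0 else cv2.resize(im[y0:y1,x0:x1],(390,290),interpolation=cv2.INTER_CUBIC) for x0,y0,x1,y1 in bs]))
cv2.imwrite("pics/crop0.png",np.vstack(a))
E
```

```text
st [0.5437 0.2316 0.1206] bl [ 0.5625 -0.2293  0.12  ]
clamp-e [0.303 0.312 0.02 ] cad [ 0.492 -0.013  0.04 ]
```

View pics/crop0.png

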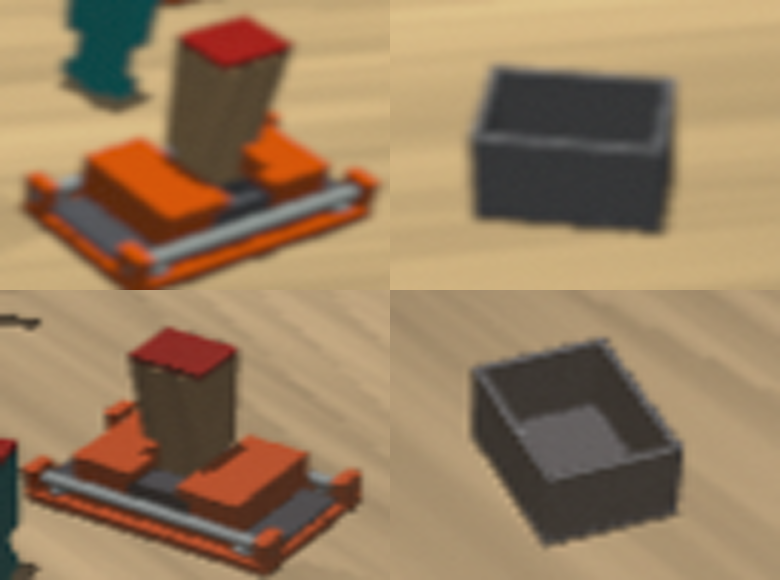

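The crops show the wedge's red top as a clean quadrilateral, the clamp's four corner posts, and the caddy's four rim corners. I'll cast rays through those corners.

Run:
```python
from h import *
f=lambda n,P,z:np.array([onz(n,p,z)[:2] for p in P])*1000
def rep(t,Q):
    Q=np.asarray(Q,np.float32);r=cv2.minAreaRect(Q);print(t,"c",Q.mean(0).round(1),"rect",np.round(r[0],1),np.round(r[1],1),round(r[2],1))
for n,P in(("scene",[(258.5,229.1),(291.2,231.6),(289.4,246),(255.3,243.4)]),("side",[(289.6,203.6),(311.1,197.8),(323.8,220.1),(301.8,226.3)])):
    rep("cad "+n,f(n,P,.05))
rep("clamp side",f("side",[(236.6,154.7),(276.2,174),(290.7,157.6),(251,139)],.02))
Q=f("scene",[(350.9,250.3),(369.3,269.1),(414.5,249.8)],.02);print("clamp scene c",(Q[0]+Q[2])/2,"long",Q[2]-Q[1],"short",Q[0]-Q[1])
# red tops (crop px)
rep("top scene",f("scene",[(343+x/5.065,205+y/4.085) for x,y in((180,42),(243,17),(291,44),(232,68))],.124))
rep("top side",f("side",[(230+x/5.735,110+y/4.14) for x,y in((130,62),(168,37),(238,60),(197,87))],.124))
```

```text
cad scene c [495.4 -11.4] rect [495.3 -11.4] [76.  51.1] 74.6
cad side c [488.7 -16.6] rect [488.5 -16.6] [75.  54.3] 73.1
clamp side c [541.  226.9] rect [540.9 227.7] [ 73.4 138. ] 17.5
clamp scene c [541.97603538 233.19122441] long [-45.24758403 122.69536867] short [-65.69774293 -21.59589321]
top scene c [549.1 230.4] rect [549.1 230.5] [28.3 38.4] 26.7
top side c [541.4 227.3] rect [540.9 227.3] [30.8 39.6] 16.7
```

```bash
cat >> h.py <<'E'
from scipy.spatial.transform import Rotation as Ro
def goto(pos,yaw_y):
    """increments for TCP at pos, tool down, tool y at world angle yaw_y (deg)"""
    s=manip.sense();R=Ro.from_quat(s["tool_rot"]);a=np.radians(yaw_y);y=np.array([np.cos(a),np.sin(a),0]);z=np.array([0,0,-1.])
    G=Ro.from_matrix(np.c_[np.cross(y,z),y,z])
    print("t",round(s["t"],2),"cm",(R.inv().apply(np.array(pos)-s["tcp_pos"])*100).round(2),"rot",(R.inv()*G).as_rotvec().round(4),"F",s["force"].round(1),"gap",round(s["finger_gap"],3),"tcp",s["tcp_pos"].round(4))
E
python3 - <<'E'
from h import *
goto([.543,.230,.23],109)
print("turq",tri([366,191],[225,151]).round(3))
m=manip.camera_model("wrist");s=manip.sense();T=m["cam_to_world"];R=Ro.from_quat(s["tool_rot"]).as_matrix()
print(m["mtx"].round(1).tolist(),(R.T@(T[:3,3]-s["tcp_pos"])).round(3),(R.T@T[:3,:3]).round(2).tolist())
E
```

```text
t 0.1 cm [-47.72 -27.77   0.08] rot [-0.0017 -0.0009 -0.5595] F [ 0.4 -0.2  0.7] gap 1.001 tcp [0.1409 0.6083 0.2304]
turq [0.425 0.221 0.105]
[[325.2, 0.0, 282.8], [0.0, 325.2, 208.9], [0.0, 0.0, 1.0]] [ 0.083  0.    -0.142] [[-0.0, -0.95, -0.32], [1.0, -0.0, -0.0], [0.0, -0.32, 0.95]]
```

>>> drive_tool:
  increments:
    - [0,-47.7,-27.8,0,0,0,-0.56]
    - [0,-47.7,-27.8,0,0,0,-0.56]
    - [0,-47.7,-27.8,0,0,0,-0.56]
    - [0,-47.7,-27.8,0,0,0,-0.56]
    - [0,-47.7,-27.8,0,0,0,-0.56]
    - [0,-47.7,-27.8,0,0,0,-0.56]
    - [0,-47.7,-27.8,0,0,0,-0.56]
    - [0,-47.7,-27.8,0,0,0,-0.56]
    - [0,-47.7,-27.8,0,0,0,-0.56]
    - [0,-47.7,-27.8,0,0,0,-0.56]
    - [0,-47.7,-27.8,0,0,0,-0.56]
    - [0,-47.7,-27.8,0,0,0,-0.56]
    - [0,-47.7,-27.8,0,0,0,-0.56]
    - [0,-47.7,-27.8,0,0,0,-0.56]
    - [0,-47.7,-27.8,0,0,0,-0.56]
    - [0,-47.7,-27.8,0,0,0,-0.56]
    - [0,-47.7,-27.8,0,0,0,-0.56]
    - [0,-47.7,-27.8,0,0,0,-0.56]

```text
t: 1.9
tcp_pos: [0.5425, 0.2311, 0.2315]
tool_rot: [-0.166, 0.986, 0.0, 0.0]
force: [-0.3, 0.0, 0.3]
finger_gap: 0.999
```

```bash
cat >> h.py <<'E'
def wshot(name):
    m=manip.camera_model("wrist");im=manip.snapshot("wrist");cv2.imwrite(f"pics/{name}.png",im[...,::-1]);np.savez(f"pics/{name}.npz",K=m["mtx"],T=m["cam_to_world"]);return im
def wz(name,P,z):
    d=np.load(f"pics/{name}.npz");K,T=d["K"],d["T"];out=[]
    P=np.array(P,float).reshape(-1,2);v=(P-K[:2,2])/K[0,0];th=np.linalg.norm(v,axis=1,keepdims=True)
    r=np.c_[v*np.sin(th)/np.maximum(th,1e-9),np.cos(th)]@T[:3,:3].T;o=T[:3,3]
    return (o+r*((z-o[2])/r[:,2:]))[:,:2]*1000
E
python3 - <<'E'
from h import *
wshot("w1");goto([.543,.230,.23],109)
E
```

```text
t 1.95 cm [-0.01 -0.09  0.15] rot [-0.      0.0002  0.0016] F [-0.6 -0.5 -0.4] gap 0.998 tcp [0.5426 0.2309 0.2315]
```

View pics/w1.png

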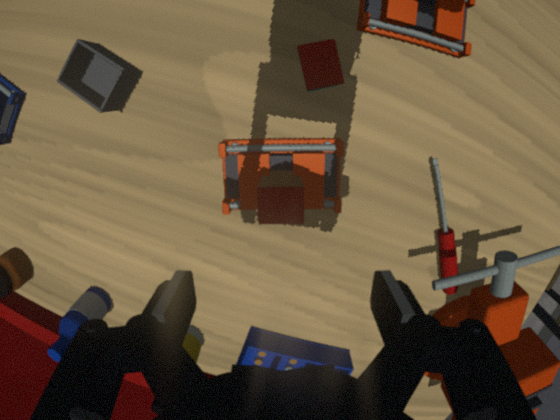

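The wrist view shows the wedge's dark red top at about (281,205), centred on the tool and aligned with the clamp. The caddy rim is at about (98,73).

Run:
```python
from h import *
im=cv2.imread("pics/w1.png");h=cv2.cvtColor(im,cv2.COLOR_BGR2HSV);H,S,V=[h[...,i].astype(int) for i in range(3)]
b=np.zeros(H.shape,bool);b[165:235,245:315]=1
m=b&((H<5)|(H>172))&(S>120)
o=max(comps(m,50));print(o);l=cv2.connectedComponents(m.astype(np.uint8))[1];k=l==np.bincount(l[l>0]).argmax()
ys,xs=np.nonzero(k);P=wz("w1",np.c_[xs,ys],.124).astype(np.float32);print("top",P.mean(0),cv2.minAreaRect(P))
print("colour rows",[(y,h[y,281].tolist()) for y in range(170,230,6)])
b[:]=0;b[130:220,210:350]=1;m=b&(H<15)&(S>170)&(V>90)
ys,xs=np.nonzero(m);P=wz("w1",np.c_[xs,ys],.016).astype(np.float32);print("clamp",cv2.minAreaRect(P))
b[:]=0;b[35:120,50:145]=1;m=b&(S<75)&(V<160)&(V>0)
cv2.imwrite("pics/c2.png",np.hstack([cv2.resize(im[30:120,50:150],(400,360),interpolation=cv2.INTER_CUBIC),cv2.resize(im[130:235,215:350],(400,360),interpolation=cv2.INTER_CUBIC)]))
```

```text
Traceback (most recent call last):
ValueError: max() iterable argument is empty
```

Run:
```python
from h import *
im=cv2.imread("pics/w1.png");h=cv2.cvtColor(im,cv2.COLOR_BGR2HSV)
print("rows",[(y,h[y,281].tolist()) for y in range(170,232,6)]);print("cols",[(x,h[208,x].tolist()) for x in range(246,316,6)])
cv2.imwrite("pics/c2.png",np.hstack([cv2.resize(im[30:120,50:150],(400,360),interpolation=cv2.INTER_CUBIC),cv2.resize(im[130:235,215:350],(400,360),interpolation=cv2.INTER_CUBIC)]))
```

```text
rows [(170, [13, 92, 50]), (176, [18, 119, 60]), (182, [15, 148, 55]), (188, [5, 149, 60]), (194, [6, 195, 55]), (200, [10, 181, 62]), (206, [9, 176, 61]), (212, [11, 169, 65]), (218, [8, 154, 63]), (224, [18, 98, 114]), (230, [20, 98, 133])]
cols [(246, [10, 166, 80]), (252, [12, 177, 78]), (258, [8, 150, 68]), (264, [7, 151, 66]), (270, [10, 193, 62]), (276, [7, 185, 62]), (282, [6, 165, 65]), (288, [8, 160, 67]), (294, [9, 156, 67]), (300, [6, 145, 67]), (306, [10, 163, 75]), (312, [11, 158, 68])]
```

View pics/c2.png

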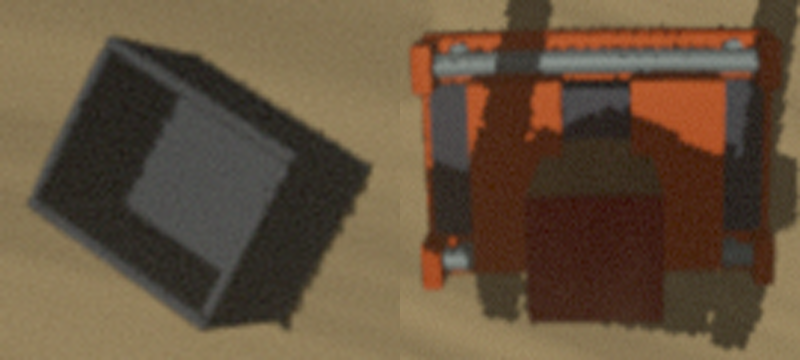

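The crop shows the red top's corners at full-image (257.5..304, 187.5..223.6). The caddy rim corners are at (77.5,39.5), (123.8,68.8), (100.8,112) and (57.5,80.8).

Run:
```python
from h import *
Q=wz("w1",[(257.5,187.5),(304.1,187.5),(304.1,223.6),(257.5,223.6)],.124).astype(np.float32);print("top",Q.mean(0),cv2.minAreaRect(Q))
# posts left/right outer edges, z~.02
f=lambda x,y:(215+x/2.963,130+y/3.4286)
Q=wz("w1",[f(12,55),f(380,55),f(372,260),f(22,260)],.02);print("clamp",Q.round(1).tolist(),"yaw",np.degrees(np.arctan2(*(Q[0]-Q[1])[::-1])))
Q=wz("w1",[(77.5,39.5),(123.75,68.75),(100.75,112),(57.5,80.75)],.05).astype(np.float32);print("cad",Q.mean(0),cv2.minAreaRect(Q))
goto([.543,.230,.073],109)
```

```text
top [543.3562  228.75629] ((543.3634643554688, 228.72021484375), (30.7893009185791, 38.41593933105469), 19.051246643066406)
clamp [[532.7, 152.4], [488.1, 281.8], [553.7, 304.6], [598.3, 175.4]] yaw -71.00617331217342
cad [491.8283   -12.722578] ((492.02801513671875, -12.728004455566406), (75.5455551147461, 53.94195556640625), 73.58863067626953)
t 1.95 cm [-0.   -0.09 15.85] rot [-0.      0.0002  0.0016] F [-0.6 -0.5 -0.4] gap 0.998 tcp [0.5426 0.2309 0.2315]
```

>>> drive_tool:
  increments:
    - [0,0,-0.2,5,0,0,0]
    - [0,0,-0.2,10,0,0,0]
    - [0,0,-0.2,13,0,0,0]
    - [0,0,-0.2,15.8,0,0,0]
    - [0,0,-0.2,15.8,0,0,0]
    - [0,0,-0.2,15.8,0,0,0]

```text
t: 2.55
tcp_pos: [0.5438, 0.2285, 0.0734]
tool_rot: [-0.165, 0.986, -0.0, -0.0]
force: [-0.1, 0.3, 0.4]
finger_gap: 1.0
```

>>> drive_tool:
  increments:
    - [255,0,0,0,0,0,0]
    - [255,0,0,0,0,0,0]
    - [255,0,0,0,0,0,0]
    - [255,0,0,0,0,0,0]
    - [255,0,0,0,0,0,0]
    - [255,0,0,0,0,0,0]
    - [255,0,0,0,0,0,0]
    - [255,0,0,0,0,0,0]
    - [255,0,0,0,0,0,0]
    - [255,0,0,0,0,0,0]
  force: 60

```text
t: 3.55
tcp_pos: [0.5445, 0.2288, 0.0748]
tool_rot: [-0.165, 0.986, 0.0, 0.001]
force: [-0.6, 0.2, 5.9]
finger_gap: 0.436
```

Run:
```python
from h import *
goto([.5434,.2288,.075],109)
```

```text
t 3.55 cm [ 0.1   0.04 -0.02] rot [-0.0001  0.0025  0.0006] F [-0.6  0.2  5.9] gap 0.436 tcp [0.5445 0.2288 0.0748]
```

>>> drive_tool:
  increments:
    - [255,0,0,-0.1,0,0,0]
    - [255,0,0,-0.2,0,0,0]
    - [255,0,0,-0.3,0,0,0]
    - [255,0,0,-0.3,0,0,0]

```text
t: 3.95
tcp_pos: [0.5434, 0.2284, 0.0762]
tool_rot: [-0.165, 0.986, 0.0, -0.0]
force: [-1.1, 0.2, -0.3]
finger_gap: 0.438
```

>>> drive_tool:
  increments:
    - [255,0,0.2,-0.05,0,0,0]
    - [255,0,0.4,-0.05,0,0,0]
    - [255,0,0.6,-0.05,0,0,0]
    - [255,0,0.8,-0.05,0,0,0]
    - [255,0,1.0,-0.05,0,0,0]
    - [255,0,1.0,-0.05,0,0,0]
    - [255,0,1.0,-0.05,0,0,0]

```text
t: 4.65
tcp_pos: [0.5402, 0.238, 0.0767]
tool_rot: [-0.165, 0.986, 0.0, -0.0]
force: [-0.3, -3.3, -2.2]
finger_gap: 0.438
```

Run:
```python
from h import *
goto([.5434,.2284,.0767],109)
```

```text
t 4.65 cm [ 0.01 -1.02  0.  ] rot [ 0.0003 -0.0004  0.0006] F [-0.3 -3.3 -2.2] gap 0.438 tcp [0.5402 0.238  0.0767]
```

>>> drive_tool:
  increments:
    - [255,0,-0.4,0,0,0,0]
    - [255,0,-0.8,0,0,0,0]
    - [255,0,-1.0,0,0,0,0]
    - [255,0,-1.2,0,0,0,0]
    - [255,0,-1.4,0,0,0,0]
    - [255,0,-1.6,0,0,0,0]
    - [255,0,-1.8,0,0,0,0]
    - [255,0,-2.0,0,0,0,0]
    - [255,0,-2.0,0,0,0,0]
    - [255,0,-2.0,0,0,0,0]

```text
t: 5.65
tcp_pos: [0.5472, 0.219, 0.0769]
tool_rot: [-0.165, 0.986, 0.0, 0.0]
force: [-0.4, 4.8, 0.3]
finger_gap: 0.437
```

Run:
```python
from h import *
goto([.5434,.2284,.0767],109)
```

```text
t 5.65 cm [0.06 1.01 0.02] rot [-0.      0.0008  0.0005] F [-0.4  4.8  0.3] gap 0.437 tcp [0.5472 0.219  0.0769]
```

>>> drive_tool:
  increments:
    - [255,0,0.5,0,0,0,0]
    - [255,0,1.0,0,0,0,0]
    - [255,0,1.0,0,0,0,0]
    - [255,0,1.0,-0.3,0,0,0]
    - [255,0,1.0,-0.6,0,0,0]
    - [255,0,1.0,-0.6,0,0,0]

```text
t: 6.25
tcp_pos: [0.5441, 0.2283, 0.0834]
tool_rot: [-0.165, 0.986, -0.0, 0.001]
force: [0.4, 0.2, 0.1]
finger_gap: 0.439
```

>>> drive_tool:
  increments:
    - [255,0,0,-1,0,0,0]
    - [255,0,0,-2,0,0,0]
    - [255,0,0,-3,0,0,0]
    - [255,0,0,-4.5,0,0,0]
    - [255,0,0,-7,0,0,0]
    - [255,0,0,-10,0,0,0]
    - [255,0,0,-13,0,0,0]
    - [255,0,0,-13,0,0,0]

```text
t: 7.05
tcp_pos: [0.5468, 0.2292, 0.2184]
tool_rot: [-0.165, 0.986, 0.0, 0.006]
force: [0.8, -1.1, -0.3]
finger_gap: 0.441
```

Run:
```python
from h import *
im=manip.snapshot("scene")[...,::-1];a=cv2.resize(im[130:290,230:440],(525,400),interpolation=cv2.INTER_CUBIC)
cv2.imwrite("pics/s2.png",a)
goto([.492,-.0127,.21],90-16.3)
```

```text
t 7.1 cm [ 12.92 -21.09   0.54] rot [0.0012 0.0067 0.6168] F [-0.1 -0.7 -1.7] gap 0.44 tcp [0.5453 0.2288 0.2161]
```

View pics/s2.png

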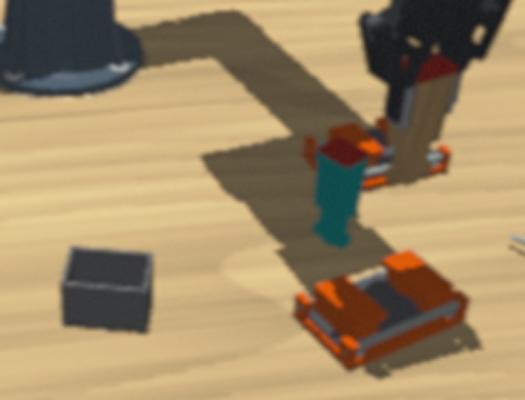

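The wedge is out and hangs upright from the gripper. The caddy is untouched.

>>> drive_tool:
  increments:
    - [255,3,-4,0,0,0,0.1]
    - [255,5,-8,0,0,0,0.22]
    - [255,7.5,-12,0,0,0,0.35]
    - [255,10,-16,0,0,0,0.48]
    - [255,12,-19.5,0,0,0,0.6]
    - [255,12.9,-21.1,0,0,0,0.617]
    - [255,12.9,-21.1,0,0,0,0.617]
    - [255,12.9,-21.1,0,0,0,0.617]
    - [255,12.9,-21.1,0,0,0,0.617]
    - [255,12.9,-21.1,0,0,0,0.617]

```text
t: 8.1
tcp_pos: [0.4905, -0.012, 0.2126]
tool_rot: [0.141, 0.99, 0.0, -0.0]
force: [-0.1, -0.7, -1.6]
finger_gap: 0.44
```

Run:
```python
from h import *
wshot("w3");goto([.492,-.0127,.115],90-16.3)
im=cv2.imread("pics/w3.png");cv2.imwrite("pics/c3.png",cv2.resize(im[120:300,170:400],(690,540),interpolation=cv2.INTER_CUBIC))
```

```text
t 8.15 cm [-0.17 -0.03  9.77] rot [ 0.0002 -0.0004  0.0017] F [ 0.5  0.6 -0.3] gap 0.437 tcp [ 0.4905 -0.012   0.2127]
```

View pics/c3.png

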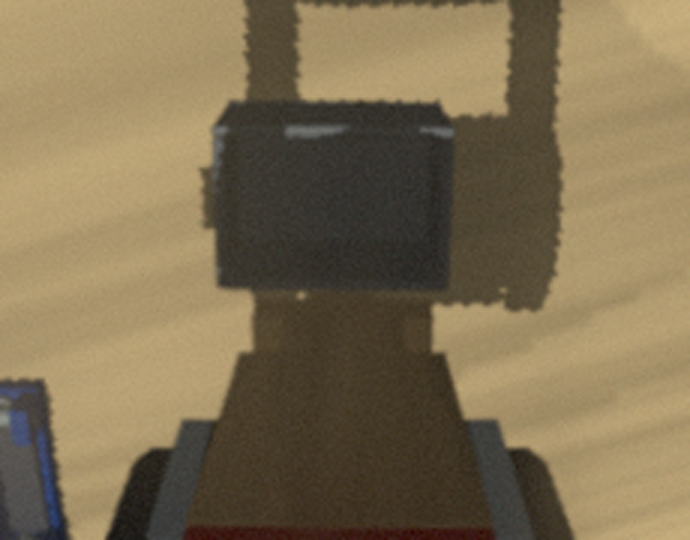

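Run:
```python
from h import *
f=lambda P:[(170+x/3,120+y/3) for x,y in P]
Q=wz("w3",f([(215,125),(453,125),(449,288),(218,288)]),.05).astype(np.float32);r=cv2.minAreaRect(Q);print("cad",Q.mean(0),r)
W=wz("w3",f([(253,296),(432,296)]),.152);print("foot edge",W.mean(0),np.linalg.norm(W[0]-W[1]))
s=manip.sense();R=Ro.from_quat(s["tool_rot"]);print("caddy in tool mm",R.inv().apply(np.r_[Q.mean(0)/1000,.1]-s["tcp_pos"])*1000,"foot edge in tool",R.inv().apply(np.r_[W.mean(0)/1000,.1]-s["tcp_pos"])*1000)
```

```text
cad [491.6408   -14.095948] ((491.5941162109375, -14.21445083618164), (77.09912872314453, 55.120323181152344), 73.7257080078125)
foot edge [484.60449597  -9.44129746] 39.75448258433634
caddy in tool mm [ -1.72883553  -1.71157155 112.66021853] foot edge in tool [  6.32691861   0.79447052 112.66375051]
```

>>> drive_tool:
  increments:
    - [255,-0.1,-0.25,2,0,0,0]
    - [255,-0.1,-0.25,5,0,0,0]
    - [255,-0.1,-0.25,8,0,0,0]
    - [255,-0.1,-0.25,11,0,0,0]
    - [255,-0.1,-0.25,13,0,0,0]
    - [255,-0.1,-0.25,14,0,0,0]
    - [255,-0.1,-0.25,14.4,0,0,0]
    - [255,-0.1,-0.25,14.4,0,0,0]

```text
t: 8.95
tcp_pos: [0.4911, -0.0155, 0.0689]
tool_rot: [0.142, 0.99, -0.0, 0.0]
force: [-0.4, -0.5, -1.0]
finger_gap: 0.439
```

Run:
```python
from h import *
goto([.4916,-.0141,.065],90-16.3)
```

```text
t 8.95 cm [-0.01  0.15  0.39] rot [0.     0.0002 0.0004] F [-0.4 -0.5 -1. ] gap 0.439 tcp [ 0.4911 -0.0155  0.0689]
```

>>> drive_tool:
  increments:
    - [255,0,0,0.2,0,0,0]
    - [255,0,0,0.35,0,0,0]
    - [255,0,0,0.45,0,0,0]
    - [255,0,0,0.5,0,0,0]
    - [255,0,0,0.5,0,0,0]

```text
t: 9.45
tcp_pos: [0.4913, -0.0159, 0.0648]
tool_rot: [0.142, 0.99, -0.0, 0.001]
force: [-0.2, 0.1, 5.3]
finger_gap: 0.438
```

>>> drive_tool:
  increments:
    - [255,0,0,-0.1,0,0,0]
    - [60,0,0,-0.1,0,0,0]
    - [0,0,0,-0.1,0,0,0]
    - [0,0,0,-0.1,0,0,0]
    - [0,0,0,-0.1,0,0,0]
    - [0,0,0,-0.1,0,0,0]
    - [0,0,0,-0.1,0,0,0]
    - [0,0,0,-2,0,0,0]
    - [0,0,0,-5,0,0,0]
    - [0,0,0,-9,0,0,0]
    - [0,0,0,-14,0,0,0]
    - [0,0,0,-17,0,0,0]
    - [0,0,0,-17,0,0,0]
    - [0,0,0,-17,0,0,0]

```text
t: 10.85
tcp_pos: [0.4907, -0.0157, 0.2342]
tool_rot: [0.142, 0.99, -0.0, 0.001]
force: [-0.4, -0.4, -0.7]
finger_gap: 1.0
```

Run:
```python
from h import *
print(manip.sense()["force"],manip.sense()["finger_gap"])
a=[]
for n,(x0,y0,x1,y1) in(("scene",(140,150,425,300)),("side",(220,110,440,300))):
    im=manip.snapshot(n)[...,::-1];a.append(cv2.resize(im[y0:y1,x0:x1],(400,400),interpolation=cv2.INTER_CUBIC))
    h=cv2.cvtColor(np.ascontiguousarray(im),cv2.COLOR_BGR2HSV);H,S,V=[h[...,i].astype(int) for i in range(3)]
    red=((H<4)|(H>172))&(S>170)&(V>100);print(n,[c for c in comps(red,15) if x0<c[1][0]<x1 and y0<c[1][1]<y1])
cv2.imwrite("pics/f.png",np.hstack(a))
```

```text
[-0.39220449 -0.44365106 -0.68200611] 1.0002509476323818
scene [(np.int32(102), [367.0, 190.5], [359, 186, 17, 10]), (np.int32(175), [169.4, 242.0], [160, 237, 20, 11])]
side [(np.int32(121), [223.7, 149.6], [216, 144, 16, 12]), (np.int32(195), [402.5, 234.4], [393, 227, 20, 16])]
```

View pics/f.png

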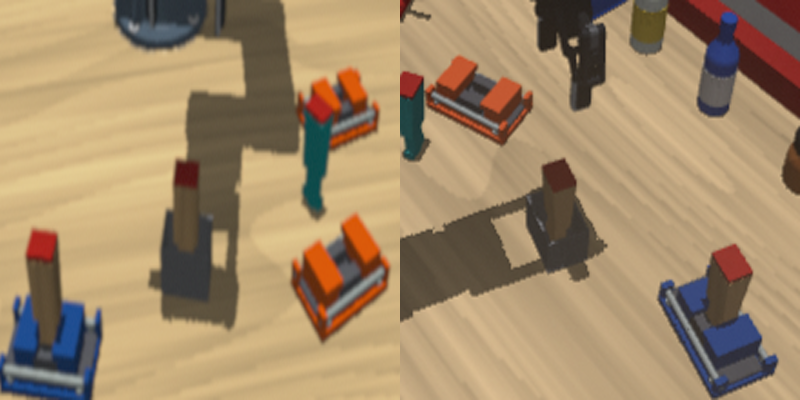

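The wedge stands upright in the caddy, the blue clamp's wedge has not moved in pixels, and the gripper is clear. I'm handing it in.

```bash
python3 -c "
from station import manip
print(manip.sign_off())"
```

```text
the job is handed in; nothing more can be done
None
```

The red-topped wedge now stands foot down in the grey caddy, and I handed the job in at about 11 s of the 48 s allowed. I gripped it, lifted it slightly and pulled it about 10 mm towards each jaw in turn. I then centred it, drew it straight up and lowered it until the floor pushed back with about 5 N.

**Last checks:**
- The scene and side pictures show the wedge upright in the caddy and the gripper open about 0.17 m above its release height, with tool force near zero.
- The blue clamp's wedge top is at the same pixels as at the start, within 0.1 px.
- The turquoise look-alike's top is within about 1.5 px of my rough starting reading, and nothing went near it.

**Not measured directly:** I did not read the jaw travel. I infer that both jaws gave way from the 10 mm moves each way against about 3 to 5 N, and from the wedge then lifting out freely. The final wedge position and lean were judged only by eye from the pictures.

**Disagreement:** the scene and side cameras differed by up to about 8 mm on positions. I used the wrist camera's close view, which matched the grip and the placing.

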